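# Pressure check on the hand cooler's service nipple

### The arm

A 7-joint arm with a two-finger parallel gripper is mounted at the origin on the work surface. World frame = base frame: x ahead of the robot, y to its left, z up, the work surface at z = 0. Lengths are in m, angles in rad, forces in N, time in s.
With the tool pointing down it reaches from about 0.35 to 0.9 m from the base axis. Payload 8.1 kg.
Tool frame: the origin (TCP) lies midway between the tips of the shut fingers; the grasp point (between the pads) lies 19 mm behind it; z points along the fingers, y is the line along which they close (so a half turn about z gives the same grasp; the last joint's range is limited). The gripper opens to 92 mm and grips with 3 to 60 N. Pads are 19 mm wide; open, the fingers measure 130 mm over their backs; the gripper's body (75 mm by 190 mm) begins 47 mm behind the grasp point.
Start: joints at [1.051, 0.434, 0.025, 1.573, -0.012, 1.134, -0.075], TCP at [0.253, -0.572, 0.227] pointing down, gripper open.
Joint ranges: [-2.62, 2.62], [-0.44, 2.09], [-1.27, 1.32], [0.08, 2.57], [-1.32, 4.46], [0.12, 2], [-2.74, 2.74]. Speed limits (rad/s): [2.22, 2.22, 3.01, 3.01, 3.14, 3.14, 3.14].

### API

Orientations are given as a rotation vector (axis times angle).
In Python, from cell import arm gives the robot as it stands.
- The arm moves only by the tool carry_out, never from a script. Its arguments are lists of equal length, an entry for each row: "claw": the finger opening in cm, from 0 to 9.18; "delta_pos": the shift along the tool's x, y, z in cm, a list of three; "angular": the turn, a rotation vector about the tool's x, y, z in rad, a list of three. In form: {"claw": [claw, ...], "delta_pos": [[dx, dy, dz], ...], "angular": [[ax, ay, az], ...]}. A call has 1 to 20 rows; each row shifts and turns the commanded pose from where the row before left it, along the tool's axes as they then stand; what a row does not reach is not made up. A row lasts 1/10 s, in which the tool goes at most 50 mm and 8.59 degrees, less where a joint would pass 70% of its speed; a pose out of reach is approached as far as the arm can. A call with a gripper value outside its range is refused whole. The fingers move at their own pace and stop on an object; "force" is the grip in N (left out, the last holds). Time passes only in rows, so rows that do not move let the fingers close. It gives the time, the measured TCP pose, the force, the opening and the grip force at its end, in the units of the state.
- arm.observe(): the state, without advancing time (a new reading comes with each control period).
- arm.get_image(name): name is "side" or "top"; returns a dict with "frame" (480x640x3 uint8, red, green, blue), "mtx" (3x3 intrinsics, pixels), "T" (4x4, takes a point from camera to world coordinates). Camera axes: x right, y down, z forward; pixel columns grow to the right and rows downward; lengths in m; the calibration is good to about 2 mm. A picture is of the moment at which its call begins. There is no depth.
- arm.sign_off(): hands the job in; it is judged then, once.
Trained networks look in a picture, given as the dict that the camera call returned (one of the last four; its "shot" number tells which), for a name from the list of things; names that differ only in an ending like _2 or _b are one class to them, and where a whole thing is asked for, a point or a joint stands for the part that bears it (a point fixed in the world has none). Each returns a list of dicts, best first, with "conf" (0 to 1); they miss things now and then, are a little off and sometimes report something else, mostly with a low value. They report only what shows in the picture. A call takes as long as a camera call. They do not tell look-alikes from the thing itself.
- arm.look_for(label, picture): "centre" ([column, row] as shares, 0 to 1, of the picture: columns of its width, rows of its height, amid what is visible of it).
- arm.trace(label, picture): "region" (480x640 bool, what is visible of it) and "centre" ([column, row] as shares, 0 to 1, of the picture: columns of its width, rows of its height, amid what is visible of it).
- arm.place_of(label, picture): "centre" ([column, row] as shares, 0 to 1, of the picture: columns of its width, rows of its height: a listed point, or the origin of a listed thing).
The state is a dict: "clock": time; "joints": joint angles; "dq": joint speeds; "joint_efforts": joint torques, N m; "position": TCP position; "ee_rot": TCP orientation; "force": force on the tool from outside, world axes, zero at the start; "ft_torque": the same for the moment, N m; "width": opening from 0.0 (shut) to 1.0 (fully open); "gripper_force": force on a finger pad.
Only numpy, scipy, OpenCV 4.12 (cv2) and the standard library are available. Lean on these libraries where they do the work, as an engineer would, in place of code of your own. Each camera call takes 0.05 s, during which the arm holds its last target. There are 200 camera calls.

### The job

Check the pressure of the hand-cooling unit at its service manifold: first push the steel post to swing the swivel head anticlockwise until it rests on its stop, so that its nipple leans out to the front of the manifold. Then pick up the test gauge and push its coupler squarely onto the tilted nipple until it snaps, press on until it is fully home against the valve spring, and finish still gripping the gauge and holding it pressed there. Leave the jars, bottle, tools and spare parts standing around where they are.

Things in the scene. Friction and masses are not known exactly. Their poses are not given: they have to be found in the camera images.
- manifold: Service manifold, fixed: aluminium block 135 x 135 mm, top at z = 58 mm, on a 150 x 150 x 6 mm rubber foot; two brass stubs stick out 12 mm from its front (own -x). Origin: centre of its underside; the head's upright swivel axis passes through it. A stop pin of radius 5 mm stands on top at own x -16, y +45 mm, up to z = 71 mm.
- head (a joint): Angle of the steel swivel head on the manifold, rad; grows anticlockwise seen from above; 0 to 1.75, where 1.75 is the stop. Plain friction (0.25 N m, about 4 N at the post): it stays where it is left. The head is a disc of radius 28 mm, top at z = 75 mm, with a hub of radius 14 mm up to z = 87 mm.
- post_top (a point): Centre of the top end of the round upright steel post by which the head is turned: 12 mm diameter, top at z = 128 mm, standing on a flat arm (14 mm wide, top at z = 73 mm) 60 mm from the swivel axis. Seen from above the post stands 90 degrees clockwise of the direction in which the nipple leans.
- nipple (a point): Brass nipple on the swivel head, leaning 25 degrees from vertical; with the head on its stop it leans to the manifold's own -x (front). Origin: centre of its root, on the swivel axis, 92 mm above the table. Own z: along the nipple, outwards. Round stem, radius 8 mm, 32 mm long. A spring catch ball sticks out 3 mm on each side (own +y, -y), 22 mm from the root.
- nipple_tip (a point): Centre of the nipple's brass end face, 32 mm from its root along its own z (same axes as the nipple). The last 5 mm taper to 5 mm radius. Below the root is a collar of radius 13 mm.
- valve_pin (a joint): How far the sprung valve pin in the end of the nipple is pushed in, m: 0 = sticking out 8 mm beyond the nipple tip (pin diameter 7 mm), 0.008 = flush, fully pressed. Spring force 4.8 N at 0 to 14.4 N at 0.008; if not held down, it pushes the snapped coupler back to about 0.002, where the catches stop it.
- catch_a (a joint): How far the catch ball on the nipple's own +y side is squeezed in, m: 0 = fully out, about 0.002 while the coupler's lip passes it (some 10 to 15 N in all to push past), back to 0 once it has snapped into the coupler's groove.
- catch_b (a joint): The same for the ball on the own -y side.
- gauge: Test gauge (about 0.3 kg), loose, standing upright on its coupler mouth. Origin: centre of the mouth; own z up along the coupler, own x towards the dial. Coupler: 12-sided steel skirt 36 mm across, 32 mm high. It goes onto the nipple with own z along the nipple's own z; its turn about own z does not matter.
- gauge_grip (a point): Where to grip the gauge: on its axis 56 mm above the mouth (axes as the gauge), in a square steel block 28 x 28 mm reaching from 31 to 79 mm, with a 22 mm wide cap to 85 mm. Grip across own y: a round dial, 44 mm diameter, 14 mm thick, stands 24 to 38 mm out on own +x, centred 54 mm above the mouth.
- gauge_bore (a point): On the gauge's axis at the bore's narrow entry, 5.5 mm inside the mouth: the mouth flares from 14 mm radius to a bore of 9.2 mm radius here; bore floor 28 mm from the mouth. Measured from mouth to nipple root: the floor meets the valve pin at 12 mm, the catches snap at about 9 mm, fully home is 4 mm.
- jar_a: Bystander, leave alone: supplement jar with blue label, 62 mm across, 105 tall. Origin: centre of its underside.
- jar_b: Bystander, leave alone: smaller supplement jar with blue label, 48 mm across, 85 tall. Origin: centre of its underside.
- cream: Bystander, leave alone: squat white cream jar, 52 mm across, 42 tall. Origin: centre of its underside.
- amber: Bystander, leave alone: slim amber glass bottle, 26 mm across, 75 tall. Origin: centre of its underside.
- seal: Bystander, leave alone: flat black rubber sealing ring lying flat, 36 mm across, 8 thick. Origin: centre of its underside.
- fitting: Bystander, leave alone: spare brass pipe stub, 22 mm across, 34 tall. Origin: centre of its underside.
- spanner: Bystander, leave alone: steel spanner lying flat, 170 mm long. Origin: centre of its underside at mid-length.
Mind the look-alikes: they are no part of the job. Leave any green or orange look-alike of the gauge alone.

How it is judged:
By the outcome, as a careful person would: the job done as asked, in the order asked, and still so for the second after the job is handed in, while the arm keeps its last pose, push and grip.
It also fails if it takes over 72 s, if anything falls off the work surface, if the arm or the gripper's body presses on something with over 40 N, if the wrist force passes 120 N, or if a joint passes its speed limit or range.

## Working session

There is one attempt and no reset: what is moved stays moved. The work goes in short steps, Python scripts to look and compute and a tool call to move; the robot and the scene stay as the last step left them, time stands still between calls to the robot, and variables do not carry over. Pictures are saved under pics/ and viewed, at most 10 in all, crops included, and the job is handed in when it is done.

Besides the shell and the picture viewer there is one more tool, called after ">>>" as a command line: name --argument value ..., lists and objects as JSON in quotes. carry_out: Moves the arm, as the interface text tells. Its arguments: {"type":"object","properties":{"claw":{"type":"array","items":{"type":"number"}},"delta_pos":{"type":"array","items":{"type":"array","items":{"type":"number"}}},"angular":{"type":"array","items":{"type":"array","items":{"type":"number"}}},"force":{"type":"number"}},"required":["claw","delta_pos","angular"]}

```bash
mkdir -p pics; ls; python3 - <<'E'
from cell import arm
import cv2
s=arm.observe(); print(s)
for n in("top","side"):
    p=arm.get_image(n); cv2.imwrite(f"pics/{n}0.png",p["frame"][:,:,::-1]); print(n,p["mtx"].tolist(),p["T"].round(4).tolist())
    for l in("manifold","post_top","nipple","nipple_tip","gauge","gauge_grip","gauge_bore"):
        print(l,[(round(d["centre"][0]*640,1),round(d["centre"][1]*480,1),round(d["conf"],2)) for d in arm.place_of(l,p)][:4])
E
```

```text
pics
{'clock': 0.0, 'joints': array([ 1.05139557,  0.43519222,  0.02499071,  1.57414434, -0.01159492,
        1.13399353, -0.0750963 ]), 'dq': array([-5.35764453e-05, -1.89082413e-03,  1.33206599e-03, -7.61009905e-04,
        1.61506215e-03,  8.35167876e-04, -6.50150054e-04]), 'joint_efforts': array([-3.00159363e-04, -6.67843151e+01,  9.85104404e-01, -3.14455819e+01,
       -6.04941719e-02,  4.29167377e-02,  1.46975090e-04]), 'position': array([ 0.25274122, -0.57103274,  0.22594603]), 'ee_rot': array([-3.07215898e+00, -6.49542441e-01,  7.53944707e-04]), 'force': array([-1.24692881, -0.57668404, -0.35644256]), 'ft_torque': array([-0.01670747,  0.02604208,  0.0222211 ]), 'gripper_force': 0.0, 'width': 1.0005124422953897}
top [[439.54403694993715, 0.0, 322.56386401493717], [0.0, 439.54403694993715, 234.72102450850053], [0.0, 0.0, 1.0]] [[0.016, -0.9966, 0.0805, 0.5259], [-0.9999, -0.0157, 0.0049, 0.0381], [-0.0036, -0.0806, -0.9967, 0.957], [0.0, 0.0, 0.0, 1.0]]
manifold [(420.9, 258.6, 0.79)]
post_top [(439.3, 223.4, 0.95)]
nipple [(433.7, 252.4, 0.57)]
nipple_tip [(341.2, 252.2, 0.62)
[... 261 characters left out ...]
320.0, 0.59), (270.5, 254.4, 0.57)]
side [[604.0248505842666, 0.0, 323.4336021833666], [0.0, 604.0248505842666, 242.26822832231977], [0.0, 0.0, 1.0]] [[-0.9374, -0.157, 0.3108, 0.1669], [-0.3474, 0.4839, -0.8032, 1.0829], [-0.0243, -0.8609, -0.5082, 0.7621], [0.0, 0.0, 0.0, 1.0]]
manifold [(360.4, 239.8, 0.69)]
post_top [(338.6, 188.6, 0.85), (306.3, 314.1, 0.6)]
nipple [(356.2, 201.0, 0.94)]
nipple_tip [(357.7, 196.6, 0.88)]
gauge [(301.8, 352.5, 0.84), (305.8, 315.6, 0.83), (349.6, 346.4, 0.82), (378.0, 310.6, 0.74)]
gauge_grip [(296.9, 329.6, 0.75), (378.9, 294.1, 0.74), (390.6, 286.6, 0.7), (305.4, 292.2, 0.69)]
gauge_bore [(349.1, 346.0, 0.89), (300.0, 347.0, 0.82), (379.8, 307.0, 0.7)]
```

View pics/top0.png

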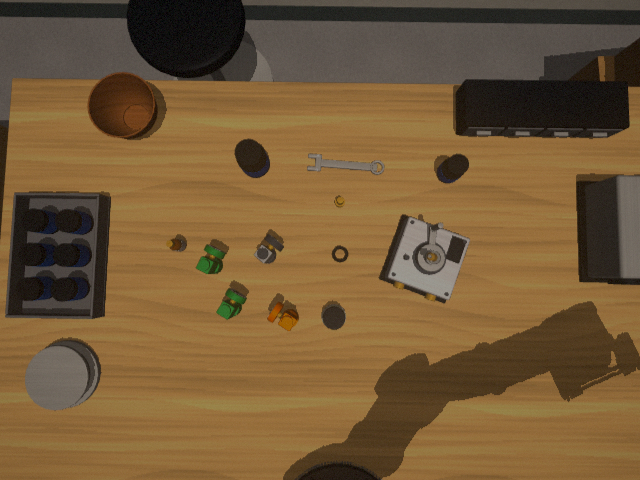

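View pics/side0.png

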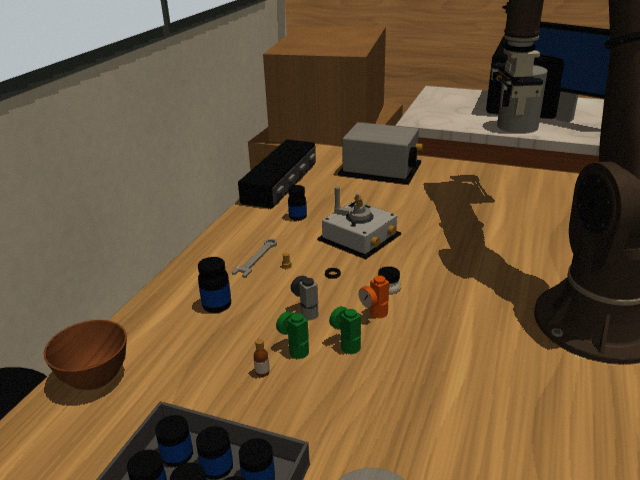

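```bash
cat > h.py <<'E'
import numpy as np, cv2
from cell import arm
def ray(p,uv):
    d=p["T"][:3,:3]@np.linalg.solve(p["mtx"],[uv[0],uv[1],1.]); return p["T"][:3,3],d/np.linalg.norm(d)
def at_z(p,uv,z):
    o,d=ray(p,uv); return o+d*(z-o[2])/d[2]
def tri(*pu):
    A=np.zeros((3,3));b=np.zeros(3);R=[ray(p,u) for p,u in pu]
    for o,d in R:
        M=np.eye(3)-np.outer(d,d);A+=M;b+=M@o
    x=np.linalg.solve(A,b); return x,max(np.linalg.norm(np.cross(x-o,d)) for o,d in R)
def proj(p,X):
    c=p["T"][:3,:3].T@(np.asarray(X)-p["T"][:3,3]); u=p["mtx"]@c; return u[:2]/u[2]
def pts(l,p): return [(np.array(d["centre"])*[640,480],d["conf"]) for d in arm.place_of(l,p)]
E
python3 - <<'E'
from h import *
np.set_printoptions(precision=4,suppress=True)
t=arm.get_image("top");s=arm.get_image("side")
for l,z in(("manifold",0),("post_top",.128),("nipple",.092),("nipple_tip",.121),("gauge",0),("gauge_grip",.056),("gauge_bore",.0055)):
    for n,p in(("t",t),("s",s)):
        for u,c in pts(l,p): print(l,n,u.round(1),round(c,2),at_z(p,u,z))
T=t["frame"][205:310,370:475,::-1]; G=t["frame"][225:285,240:300,::-1]; 
S=s["frame"][180:255,310:410,::-1]
a=cv2.resize(T,(400,400),interpolation=2); b=cv2.resize(G,(400,400),interpolation=2)
cv2.imwrite("pics/c.png",np.hstack([a,b]))
for l in ("gauge",):
  for n,p in(("t",t),("s",s)):
    for d in arm.trace(l,p): print(n,np.array(d["centre"])*[640,480],d["conf"],p["frame"][d["region"]].mean(0))
E
```

```text
manifold t [422.6 257.4] 0.81 [ 0.5572 -0.1754  0.    ]
manifold s [357.4 241.2] 0.57 [ 0.5546 -0.1526  0.    ]
post_top t [440.2 226. ] 0.84 [ 0.613  -0.1803  0.128 ]
post_top s [335.  185.5] 0.73 [ 0.623 -0.185  0.128]
nipple t [432.2 255.1] 0.64 [ 0.559  -0.1737  0.092 ]
nipple t [337.  201.9] 0.32 [0.6617 0.0147 0.092 ]
nipple s [357.5 202.1] 0.72 [ 0.5646 -0.1839  0.092 ]
nipple_tip t [428.2 254.2] 0.55 [ 0.5595 -0.1591  0.121 ]
nipple_tip s [359.9 196.3] 0.94 [ 0.5512 -0.1598  0.121 ]
gauge t [288.7 322.4] 0.98 [0.4129 0.1126 0.    ]
gauge t [236.3 305.2] 0.91 [0.4478 0.2265 0.    ]
gauge t [269.4 254.5] 0.55 [0.5582 0.1579 0.    ]
gauge s [380.7 311.4] 0.69 [0.4223 0.1058 0.    ]
gauge s [349.3 345.5] 0.57 [0.45  0.229 0.   ]
gauge s [303.3 350.9] 0.56 [0.5281 0.2719 0.    ]
gauge s [308.4 312.7] 0.55 [0.5628 0.1577 0.    ]
gauge_grip t [265.4 252.4] 0.69 [0.5605 0.1592 0.056 ]
gauge_grip t [207.6 263.5] 0.68 [0.5359 0.2769 0.056 ]
gauge_grip t [286.5 319.7] 0.65 [0.4249 0.1127 0.056 ]
gauge_grip t [227.5 312.7] 0.6 [0.4369 0.2328 0.056 ]
gauge_grip t [331.1 317.8] 0.45 [0.430
[... 489 characters left out ...]
.5591 0.003  0.0055]
gauge_bore s [375.4 309.9] 0.89 [0.432  0.1114 0.0055]
gauge_bore s [302.2 349.1] 0.78 [0.5294 0.2737 0.0055]
gauge_bore s [348.7 345.7] 0.63 [0.449  0.2361 0.0055]
gauge_bore s [310.1 311.4] 0.58 [0.5584 0.159  0.0055]
t [233.6 302.4] 0.74 [53.5683 81.3862 33.2842]
t [266.816 248.4  ] 0.73 [79.5329 67.5453 53.7819]
t [282.624 318.72 ] 0.65 [128.839   73.2008   9.2366]
t [214.016 259.488] 0.62 [52.8752 79.5333 31.294 ]
s [306.88  296.112] 0.96 [52.3393 49.2194 42.5504]
s [298.304 331.584] 0.83 [14.5071 55.1326 18.1731]
s [346.816 325.68 ] 0.8 [13.6925 54.1322 17.62  ]
s [376.512 295.584] 0.62 [106.4952  48.4296  16.6963]
s [393.024 278.112] 0.39 [49.9778 42.8966 32.9064]
```

View pics/c.png

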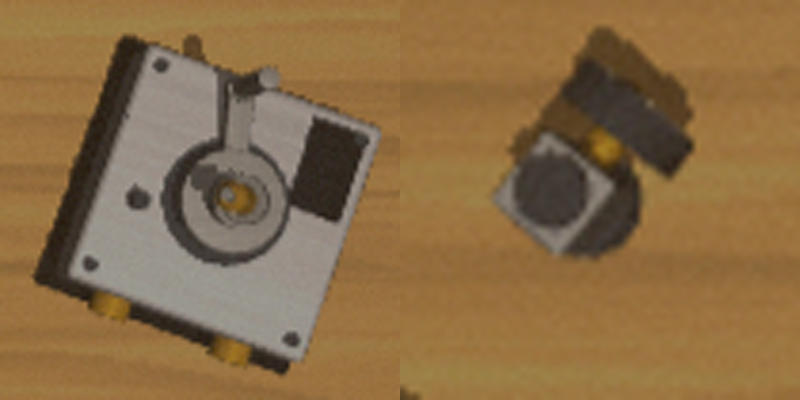

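```bash
python3 - <<'E'
from h import *
np.set_printoptions(precision=4,suppress=True)
t=arm.get_image("top")
f=lambda c:np.array([370,205])+(np.array(c)+.5)/(400/105)-.5
g=lambda c:np.array([240,225])+(np.array(c)-[400,0]+.5)/(400/60)-.5
C=np.array([at_z(t,f(c),.058) for c in((148,42),(382,128),(302,360),(68,275))])
print("centre",C.mean(0),"sides",[np.linalg.norm(C[i]-C[i-1]) for i in range(4)])
# own x from BL->TL, BR->TR
for a,b in((3,0),(2,1)): d=C[b]-C[a]; print("yaw",np.arctan2(d[1],d[0]))
for a,b in((1,0),(2,3)): d=C[b]-C[a]; print("yaw",np.arctan2(d[1],d[0])-np.pi/2)
print("pin",at_z(t,f((138,197)),.071),"post",at_z(t,f((269,76)),.128),"hub",at_z(t,f((237,200)),.087))
Q=np.array([at_z(t,g(c),.079) for c in((547,130),(617,185),(560,258),(493,197))])
print("gauge c",Q.mean(0),[np.linalg.norm(Q[i]-Q[i-1]) for i in range(4)],"cap",at_z(t,g((550,190)),.085))
for a,b in((3,0),(2,1)): d=Q[b]-Q[a]; print("yaw",np.arctan2(d[1],d[0]))
for a,b in((1,0),(2,3)): d=Q[b]-Q[a]; print("yaw",np.arctan2(d[1],d[0])-np.pi/2)
print("dial", at_z(t,g((632,118)),.07)-Q.mean(0))
E
```

```text
centre [ 0.5558 -0.1749  0.058 ] sides [np.float64(0.13302975564690556), np.float64(0.13339751827896348), np.float64(0.1319063336729746), np.float64(0.13176140781062773)]
yaw -0.3265259106439323
yaw -0.33884286394401036
yaw -0.3409169366010729
yaw -0.33249304576983807
pin [ 0.5565 -0.1259  0.071 ] post [ 0.6157 -0.1804  0.128 ] hub [ 0.5552 -0.1742  0.087 ]
gauge c [0.5574 0.1614 0.079 ] [np.float64(0.02567700885364364), np.float64(0.026858001417408777), np.float64(0.02758868186173215), np.float64(0.027286777976932568)] cap [0.5579 0.1618 0.085 ]
yaw -0.655118113549764
yaw -0.6414001843181389
yaw -0.6463445249184142
yaw -0.7164844629368702
dial [ 0.0233 -0.0217 -0.009 ]
```

>>> carry_out --claw '[0,0,0,0,0,0,0,0,0]' --delta_pos '[[0,0,0],[0,0,0],[0,0,0],[0,0,0],[0,0,0],[0,0,0],[0,0,0],[0,0,0],[0,0,0]]' --angular '[[0,0,-0.133],[0,0,-0.133],[0,0,-0.133],[0,0,-0.133],[0,0,-0.133],[0,0,-0.133],[0,0,-0.133],[0,0,-0.133],[0,0,0]]'

```text
clock: 2.65
position: [0.2528, -0.5716, 0.2267]
ee_rot: [-2.317, -2.121, -0.0]
force: [0.3, 0.7, 0.0]
width: 0.269
gripper_force: 0.0
```

```bash
cat >> h.py <<'E'
from scipy.spatial.transform import Rotation as Ro
def toT(yaw,lean=None):  # tool down, tool x at yaw
    return Ro.from_euler('z',yaw)*Ro.from_euler('x',np.pi)
def rel(P,R=None):
    s=arm.observe(); R0=Ro.from_rotvec(s["ee_rot"])
    print("pos",s["position"],"yawx",np.arctan2(*R0.as_matrix()[[1,0],0]),"zdir",R0.as_matrix()[:,2].round(4),"clock",s["clock"],"q",s["joints"].round(2),"F",s["force"].round(1))
    print("delta cm",(R0.inv().apply(np.asarray(P)-s["position"])*100).round(2), "rot", None if R is None else (R0.inv()*R).as_rotvec().round(3))
E
python3 - <<'E'
from h import *
np.set_printoptions(precision=4,suppress=True)
rel([.6133,-.2074,.226],toT(1.479))
t=arm.get_image("top")
for l in("jar_b","jar_a"):
    for u,c in pts(l,t): print(l,at_z(t,u,0),c)
E
```

```text
pos [ 0.2528 -0.5716  0.2267] yawx 1.4825776635936283 zdir [ 0.0001  0.0001 -1.    ] clock 2.65 q [ 1.21  0.45 -0.21  1.56  0.1   1.15  0.89] F [0.3 0.7 0. ]
delta cm [39.45 32.7   0.08] rot [ 0.    -0.     0.004]
jar_b [0.7627 0.1952 0.    ] 0.82
jar_b [ 0.7456 -0.2225  0.    ] 0.65
jar_b [0.4265 0.0248 0.    ] 0.44
jar_b [0.5836 0.3495 0.    ] 0.2
jar_a [0.7627 0.1952 0.    ] 0.82
jar_a [ 0.7456 -0.2225  0.    ] 0.65
jar_a [0.4265 0.0248 0.    ] 0.44
jar_a [0.5836 0.3495 0.    ] 0.2
```

>>> carry_out --claw '[0,0,0,0,0,0,0,0,0,0,0,0,0,0,0,0]' --delta_pos '[[2.8,2.3,0],[2.8,2.3,0],[2.8,2.3,0],[2.8,2.3,0],[2.8,2.3,0],[2.8,2.3,0],[2.8,2.3,0],[2.8,2.3,0],[2.8,2.3,0],[2.8,2.3,0],[2.8,2.3,0],[2.8,2.3,0],[2.8,2.3,0],[2.8,2.3,0],[0.2,0.5,0],[0,0,0]]' --angular '[[0,0,0],[0,0,0],[0,0,0],[0,0,0],[0,0,0],[0,0,0],[0,0,0],[0,0,0],[0,0,0],[0,0,0],[0,0,0],[0,0,0],[0,0,0],[0,0,0],[0,0,0],[0,0,0]]'

```text
clock: 4.4
position: [0.615, -0.2072, 0.2264]
ee_rot: [-2.318, -2.12, -0.0]
force: [-1.2, -1.1, -0.4]
width: 0.004
gripper_force: 0.0
```

```bash
python3 - <<'E'
from h import *
rel([.6133,-.2074,.098],toT(1.479))
E
```

```text
pos [ 0.61497286 -0.20716339  0.226426  ] yawx 1.48119703278914 zdir [-1.e-04  4.e-04 -1.e+00] clock 4.4 q [ 0.46  0.5  -0.33  1.49  0.17  1.18  0.01] F [-1.2 -1.1 -0.4]
delta cm [-0.04 -0.16 12.84] rot [-0.    -0.     0.002]
```

>>> carry_out --claw '[0,0,0,0,0,0,0,0]' --delta_pos '[[0,-0.16,2],[0,0,2],[0,0,2],[0,0,2],[0,0,2],[0,0,2],[0,0,0.8],[0,0,0]]' --angular '[[0,0,0],[0,0,0],[0,0,0],[0,0,0],[0,0,0],[0,0,0],[0,0,0],[0,0,0]]'

```text
clock: 5.2
position: [0.6111, -0.2095, 0.0978]
ee_rot: [-2.32, -2.116, 0.003]
force: [0.8, -0.3, 0.4]
width: 0.003
gripper_force: 0.0
```

>>> carry_out --claw '[0,0,0,0,0]' --delta_pos '[[0.3,0,0],[0.3,0,0],[0.3,0,0],[0.25,0,0],[0,0,0]]' --angular '[[0,0,0],[0,0,0],[0,0,0],[0,0,0],[0,0,0]]'

```text
clock: 5.7
position: [0.614, -0.1974, 0.0994]
ee_rot: [2.318, 2.118, 0.0]
force: [-1.2, -2.5, 0.6]
width: 0.006
gripper_force: 1.0
```

>>> carry_out --claw '[0,0,0,0,0,0,0,0,0,0,0,0,0,0,0,0,0]' --delta_pos '[[0.42,0.09,0],[0.42,0.09,0],[0.42,0.09,0],[0.42,0.09,0],[0.42,0.09,0],[0.42,0.09,0],[0.42,0.09,0],[0.42,0.09,0],[0.42,0.09,0],[0.42,0.09,0],[0.42,0.09,0],[0.42,0.09,0],[0.42,0.09,0],[0.42,0.09,0],[0.42,0.09,0],[0.42,0.09,0],[0,0,0]]' --angular '[[0,0,-0.07],[0,0,-0.07],[0,0,-0.07],[0,0,-0.07],[0,0,-0.07],[0,0,-0.07],[0,0,-0.07],[0,0,-0.07],[0,0,-0.07],[0,0,-0.07],[0,0,-0.07],[0,0,-0.07],[0,0,-0.07],[0,0,-0.07],[0,0,-0.07],[0,0,-0.07],[0,0,0]]'

```text
clock: 7.4
position: [0.5997, -0.1335, 0.0992]
ee_rot: [0.837, 3.026, 0.0]
force: [2.2, -1.1, 2.1]
width: 0.004
gripper_force: 1.4
```

```bash
python3 - <<'E'
from h import *
c=np.array([.556,-.175]);a=2.807
t=np.array([np.cos(a),np.sin(a)]);r=np.array([np.sin(a),-np.cos(a)])
rel([*(c+.06*r-.0155*t),.0978],toT(a)); 
p=arm.get_image("top")
for u,k in pts("post_top",p): X=at_z(p,u,.128)[:2]-c; print(X,np.arctan2(X[1],X[0]),np.linalg.norm(X),k)
E
```

```text
pos [ 0.59968644 -0.1334572   0.09923992] yawx 2.601809794593327 zdir [ 1.5e-03 -2.0e-04 -1.0e+00] clock 7.4 q [ 0.54  0.62 -0.6   1.7   0.42  0.95  0.8 ] F [ 2.2 -1.1  2.1]
delta cm [1.32 0.38 0.14] rot [ 0.     0.001 -0.205]
[0.0301574 0.0552779] 1.0713684967225217 0.06296915618959514 0.8
```

>>> carry_out --claw '[0,0,0,0,0]' --delta_pos '[[0.42,0.09,0],[0.42,0.09,0],[0.3,0.06,0],[0.15,0,0],[0,0,0]]' --angular '[[0,0,-0.07],[0,0,-0.07],[0,0,-0.06],[0,0,0],[0,0,0]]'

```text
clock: 8.0
position: [0.5905, -0.1258, 0.0992]
ee_rot: [0.537, 3.092, 0.001]
force: [8.3, -2.4, -0.4]
width: 0.004
gripper_force: 3.8
```

>>> carry_out --claw '[0,0,0,0]' --delta_pos '[[0.1,0,0],[0.1,0,0],[0,0,0],[0,0,0]]' --angular '[[0,0,0],[0,0,0],[0,0,0],[0,0,0]]'

```text
clock: 8.4
position: [0.5904, -0.1258, 0.0994]
ee_rot: [0.537, 3.089, 0.001]
force: [12.3, -3.9, -5.1]
width: 0.005
gripper_force: 6.5
```

>>> carry_out --claw '[0,0,0,0,0,0,0,0,0,0,0,0]' --delta_pos '[[-1,0,0],[-1,0,0],[-1,0,0],[0,0,-2],[0,0,-3],[0,0,-3],[0,0,-3],[0,0,-3],[-4,-4,0],[-4,-4,0],[-4,-4,0],[0,0,0]]' --angular '[[0,0,0],[0,0,0],[0,0,0],[0,0,0],[0,0,0],[0,0,0],[0,0,0],[0,0,0],[0,0,0],[0,0,0],[0,0,0],[0,0,0]]'

```text
clock: 9.6
position: [0.6798, -0.2794, 0.2361]
ee_rot: [-0.548, -3.092, 0.005]
force: [0.5, -0.6, -0.4]
width: 0.004
gripper_force: 0.0
```

```bash
python3 - <<'E'
from h import *
np.set_printoptions(precision=4,suppress=True)
rel([0.5577,.1612,.3],toT(0))
c=np.array([.556,-.175])
N={}
for k in range(3):
  t=arm.get_image("top");s=arm.get_image("side")
  for l,z in(("post_top",.128),("nipple",.092),("nipple_tip",.121)):
    a=pts(l,t);b=pts(l,s)
    for n,p,q in(("t",t,a),("s",s,b)):
        if q: print(l,n,q[0][0],round(q[0][1],2),at_z(p,q[0][0],z))
t0=t["frame"];s0=s["frame"]
a=cv2.resize(t0[205:310,370:475,::-1],(400,400),interpolation=2); b=cv2.resize(s0[175:255,320:400,::-1],(400,400),interpolation=2)
cv2.imwrite("pics/d.png",np.hstack([a,b]))
# predicted
d=np.array([-.944*np.sin(.4363),.329*np.sin(.4363),np.cos(.4363)])
for X in([.556,-.175,.092],np.array([.556,-.175,.092])+.032*d,np.array([.556,-.175,.092])+.040*d): print(X,proj(t,X),proj(s,X), (proj(t,X)-[370,205])*3.81,(proj(s,X)-[320,175])*5+[400,0])
E
```

```text
pos [ 0.6798 -0.2794  0.2361] yawx 2.7907625409246606 zdir [-0.0024 -0.003  -1.    ] clock 9.6 q [ 0.65  0.7  -0.64  1.2   0.41  1.37  1.26] F [ 0.5 -0.6 -0.4]
delta cm [26.61 37.16 -6.49] rot [-0.003  0.005  2.791]
post_top t [405.312 244.608] 0.67 [ 0.5766 -0.1143  0.128 ]
post_top s [341.632 199.008] 0.62 [ 0.5835 -0.1198  0.128 ]
nipple t [432.192 251.808] 0.61 [ 0.5655 -0.1737  0.092 ]
nipple s [308.224 312.48 ] 0.73 [0.5156 0.2688 0.092 ]
nipple_tip t [431.296 261.984] 0.64 [ 0.5448 -0.1649  0.121 ]
nipple_tip s [366.784 195.696] 0.81 [ 0.5365 -0.168   0.121 ]
post_top t [404.48  246.096] 0.66 [ 0.5738 -0.1127  0.128 ]
post_top s [341.184 197.088] 0.85 [ 0.5878 -0.1291  0.128 ]
nipple t [433.088 255.312] 0.71 [ 0.5586 -0.1755  0.092 ]
nipple s [357.696 201.696] 0.78 [ 0.5648 -0.186   0.092 ]
nipple_tip t [344.32 163.92] 0.39 [0.7314 0.0024 0.121 ]
nipple_tip s [366.272 194.88 ] 0.58 [ 0.5389 -0.1719  0.121 ]
post_top t [405.312 245.376] 0.78 [ 0.5752 -0.1143  0.128 ]
post_top s [345.088 200.496] 0.81 [ 0.5733 -0.1149  0.128 ]
nipple t [434.368 255.6  ] 0.92 [ 0.5581 -0.178   0.092 ]
nipple s [359.232 201.12 ] 0.94 [ 0.5621 -0.1902  0.092 ]
nipple_tip t [434.368 262.416] 0.96 [ 0.5441 -0.1707  0.121 ]
nipple_tip s [366.016 196.608] 0.55 [ 0.5368 -0.1628  0.121 ]
[0.556, -0.175, 0.092] [432.8535 256.6434] [359.7682 204.1341] [239.4718 196.7614] [598.8412 145.6705]
[ 0.5432 -0.1706  0.121 ] [434.3028 262.8686] [364.3754 194.8755] [244.9938 220.4795] [621.8769  99.3775]
[ 0.54   -0.1694  0.1283] [434.6816 264.4954] [365.5494 192.5162] [246.4368 226.6774] [627.7469  87.581 ]
```

View pics/d.png

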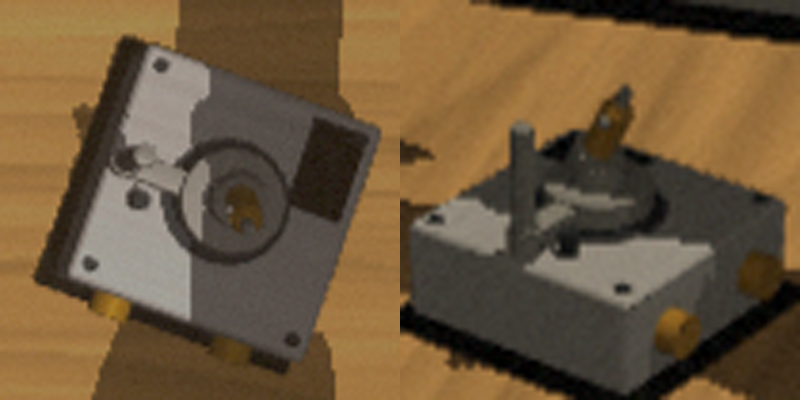

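>>> carry_out --claw '[6,6,6,6]' --delta_pos '[[0,0,0],[0,0,0],[0,0,0],[0,0,0]]' --angular '[[-0.003,0.005,0.104],[0,0,0.104],[0,0,0.104],[0,0,0]]'

```text
clock: 11.2
position: [0.6796, -0.2702, 0.2389]
ee_rot: [-1.008, -2.971, -0.005]
force: [0.9, 0.1, -0.3]
width: 0.302
gripper_force: 0.0
```

```bash
python3 - <<'E'
from h import *
np.set_printoptions(precision=4,suppress=True)
rel([0.5577,.1614,.2],toT(2.48))
E
```

```text
pos [ 0.6796 -0.2702  0.2389] yawx 2.4871599925143584 zdir [-0.0033  0.0044 -1.    ] clock 11.2 q [ 0.61  0.68 -0.58  1.21  0.36  1.36  0.98] F [ 0.9  0.1 -0.3]
delta cm [35.92 26.81  4.12] rot [ 0.001 -0.005  0.007]
```

>>> carry_out --claw '[6,6,6,6,6,6,6,6,6,6,6,6,6,6]' --delta_pos '[[3,2.23,0],[3,2.23,0],[3,2.23,0],[3,2.23,0],[3,2.23,0],[3,2.23,0],[3,2.23,0],[3,2.23,0],[3,2.23,0],[3,2.23,0],[3,2.23,1],[3,2.23,3],[0,0,0],[0,0,0]]' --angular '[[0,-0.005,0.007],[0,0,0],[0,0,0],[0,0,0],[0,0,0],[0,0,0],[0,0,0],[0,0,0],[0,0,0],[0,0,0],[0,0,0],[0,0,0],[0,0,0],[0,0,0]]'

```text
clock: 12.6
position: [0.5583, 0.1625, 0.1991]
ee_rot: [-1.01, -2.974, -0.001]
force: [0.4, -0.3, 0.7]
width: 0.649
gripper_force: 0.0
```

```bash
python3 - <<'E'
from h import *
np.set_printoptions(precision=4,suppress=True)
rel([0.5577,.1614,.039],toT(2.48))
E
```

```text
pos [0.5583 0.1625 0.1991] yawx 2.48676887051201 zdir [-0.0005  0.0011 -1.    ] clock 12.6 q [ 0.11  0.48 -0.69  1.68  0.33  1.1   0.24] F [ 0.4 -0.3  0.7]
delta cm [-0.04 -0.14 16.01] rot [ 0.001 -0.001  0.007]
```

>>> carry_out --claw '[6,6,6,6,6,6,6,6,6,6]' --delta_pos '[[-0.04,-0.14,2],[0,0,2],[0,0,2],[0,0,2],[0,0,2],[0,0,2],[0,0,2],[0,0,1],[0,0,1],[0,0,0]]' --angular '[[0,0,0.007],[0,0,0],[0,0,0],[0,0,0],[0,0,0],[0,0,0],[0,0,0],[0,0,0],[0,0,0],[0,0,0]]'

```text
clock: 13.6
position: [0.5586, 0.1599, 0.0389]
ee_rot: [-1.029, -2.968, -0.001]
force: [0.1, 0.3, -0.5]
width: 0.653
gripper_force: 0.0
```

>>> carry_out --claw '[0,0,0,0,0,0,0,0]' --delta_pos '[[0,0,0],[0,0,0],[0,0,0],[0,0,0],[0,0,0],[0,0,0],[0,0,0],[0,0,0]]' --angular '[[0,0,0],[0,0,0],[0,0,0],[0,0,0],[0,0,0],[0,0,0],[0,0,0],[0,0,0]]' --force 60

```text
clock: 14.4
position: [0.5586, 0.1607, 0.0398]
ee_rot: [1.028, 2.968, 0.003]
force: [-1.1, -1.4, 5.2]
width: 0.304
gripper_force: 60.0
```

```bash
python3 - <<'E'
from h import *
np.set_printoptions(precision=4,suppress=True)
rel([0.5577,.1614,.039],toT(2.48))
t=arm.get_image("top");s=arm.get_image("side")
a=t["frame"][195:315,200:320,::-1];b=s["frame"][240:360,250:370,::-1]
cv2.imwrite("pics/e.png",cv2.resize(np.hstack([a,b]),(800,400),interpolation=2))
E
```

```text
pos [0.5586 0.1607 0.0398] yawx 2.474719800008931 zdir [ 0.0008  0.0015 -1.    ] clock 14.4 q [ 0.03  0.66 -0.59  1.83  0.49  0.8   0.1 ] F [-1.1 -1.4  5.2]
delta cm [ 0.12 -0.    0.08] rot [ 0.002 -0.    -0.005]
```

View pics/e.png

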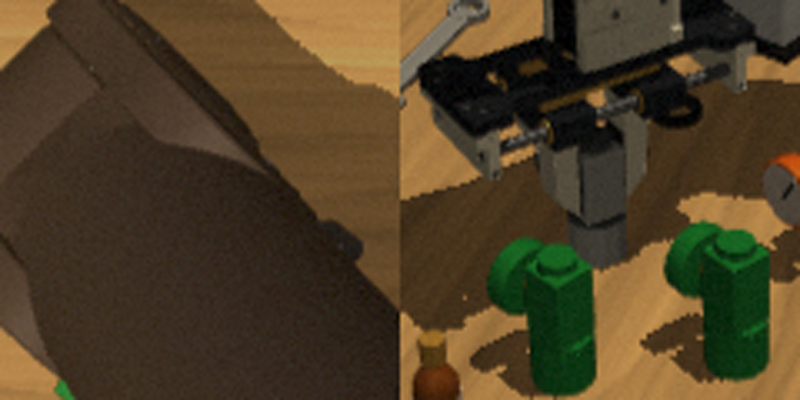

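>>> carry_out --claw '[0,0,0,0,0,0,0,0,0,0,0,0,0,0,0,0,0,0]' --delta_pos '[[0,0,-1],[0,0,-3],[0,0,-3],[0,0,-3],[0,0,-3],[0,0,-3],[0,0,-3],[0,0,-2],[0,0,0],[0,0,0],[0,0,0],[0,0,0],[0,0,0],[0,0,0],[0,0,0],[0,0,0],[0,0,0],[0,0,0]]' --angular '[[0,0,0],[0,0,0],[0,0,0],[0,0,0],[0,0,0],[0,0,0],[0,0,0],[0,0,0],[0,0,0.138],[0,0,0.138],[0,0,0.138],[0,0,0.138],[0,0,0.138],[0,0,0.138],[0,0,0.138],[0,0,0.138],[0,0,0.138],[0,0,0]]'

```text
clock: 16.3
position: [0.5579, 0.1606, 0.2496]
ee_rot: [-2.564, -1.813, -0.001]
force: [0.2, -0.6, -2.3]
width: 0.302
gripper_force: 60.0
```

```bash
cat >> h.py <<'E'
ROOT=np.array([.556,-.175,.092]); A=-.335; L=np.radians(25)
N=np.array([-np.cos(A)*np.sin(L),-np.sin(A)*np.sin(L),np.cos(L)])
X=np.array([-np.sin(A),np.cos(A),0])
RT=Ro.from_matrix(np.c_[X,np.cross(-N,X),-N])
E
python3 - <<'E'
from h import *
np.set_printoptions(precision=4,suppress=True)
rel(ROOT+N*.115,RT)
E
```

```text
pos [0.5579 0.1606 0.2496] yawx 1.231068781680838 zdir [-0.      0.0015 -1.    ] clock 16.3 q [-0.06  0.38 -0.43  1.62  0.17  1.17 -0.87] F [ 0.2 -0.6 -2.3]
delta cm [-31.73   6.14   5.29] rot [-0.437 -0.    -0.005]
```

>>> carry_out --claw '[0,0,0,0,0,0,0,0,0,0,0,0,0,0,0,0,0]' --delta_pos '[[-3,0,0],[-3,0,0],[-3,0,0],[-3,0,0],[-3,0,0],[-3,0,0],[-3,0,0],[-3,0,0],[-3,0,0],[-3,0,0],[-1.7,0,0],[0,0,0],[0,0,0],[0,0,0],[0,0,0],[0,0,0],[0,0,0]]' --angular '[[0,0,-0.005],[0,0,0],[0,0,0],[0,0,0],[0,0,0],[0,0,0],[0,0,0],[0,0,0],[0,0,0],[0,0,0],[0,0,0],[-0.09,0,0],[-0.09,0,0],[-0.09,0,0],[-0.09,0,0],[-0.077,0,0],[0,0,0]]'

```text
clock: 18.0
position: [0.4518, -0.1384, 0.2479]
ee_rot: [2.249, 1.609, 0.354]
force: [-1.2, 0.5, -2.5]
width: 0.302
gripper_force: 60.0
```

```bash
python3 - <<'E'
from h import *
np.set_printoptions(precision=4,suppress=True)
rel(ROOT+N*.115,RT)
E
```

```text
pos [ 0.4518 -0.1384  0.2479] yawx 1.2418457832200107 zdir [ 0.3988 -0.1376 -0.9067] clock 18.0 q [ 0.47 -0.05 -0.34  2.23  0.14  0.54 -0.3 ] F [-1.2  0.5 -2.5]
delta cm [-0.06  3.43  7.29] rot [-0.001 -0.001  0.006]
```

>>> carry_out --claw '[0,0,0,0,0,0,0]' --delta_pos '[[0,1.7,1],[-0.06,1.73,1],[0,0,1.5],[0,0,1.5],[0,0,1.3],[0,0,1],[0,0,0]]' --angular '[[0,0,0.006],[0,0,0],[0,0,0],[0,0,0],[0,0,0],[0,0,0],[0,0,0]]'

```text
clock: 18.7
position: [0.513, -0.1601, 0.1961]
ee_rot: [2.258, 1.6, 0.356]
force: [-0.0, 0.1, -2.3]
width: 0.302
gripper_force: 60.0
```

```bash
python3 - <<'E'
from h import *
np.set_printoptions(precision=4,suppress=True)
rel(ROOT+N*.115,RT)
p=arm.observe()["position"];R=Ro.from_rotvec(arm.observe()["ee_rot"]).as_matrix()
t=arm.get_image("top");s=arm.get_image("side")
b=s["frame"][120:220,300:400,::-1].copy()
b=cv2.resize(b,(600,600),interpolation=2)
def dot(X,c):
    q=(proj(s,X)-[300,120]+.5)*6-.5; cv2.circle(b,tuple(int(v) for v in q.round()),2,c,-1); print(q.round())
print("tcp,mouth,cap"); 
for d in(0,.0398,-.0452): dot(p+R[:,2]*d,(0,0,255))
print("root,tip,pin")
for d in(0,.032,.04): dot(ROOT+N*d,(0,255,0))
cv2.imwrite("pics/f.png",b)
a=t["frame"][205:310,370:475,::-1]
for l in("gauge","gauge_grip","gauge_bore","nipple_tip"): print(l,[(u.round(1).tolist(),round(c,2)) for u,c in pts(l,s)])
print(proj(s,p),proj(s,p+R[:,2]*.0398),proj(s,p+R[:,2]*.0343),proj(s,p-R[:,2]*.0162))
E
```

```text
pos [ 0.513  -0.1601  0.1961] yawx 1.2334586263682048 zdir [ 0.3976 -0.1363 -0.9074] clock 18.7 q [ 0.43  0.14 -0.31  2.19  0.32  0.41 -0.47] F [-0.   0.1 -2.3]
delta cm [ 0.01 -0.28 -0.15] rot [-0.003 -0.002 -0.004]
tcp,mouth,cap
[458. 298.]
[421. 373.]
[502. 209.]
root,tip,pin
[361. 507.]
[389. 452.]
[396. 438.]
gauge [([379.8, 312.2], 0.97), ([302.7, 351.5], 0.94), ([369.2, 184.0], 0.59), ([359.6, 201.1], 0.57), ([348.8, 343.8], 0.56), ([254.8, 257.8], 0.5)]
gauge_grip [([379.2, 290.3], 0.79), ([298.9, 329.0], 0.65), ([374.7, 161.2], 0.59), ([347.0, 322.8], 0.57)]
gauge_bore [([350.0, 347.6], 0.94), ([371.2, 179.2], 0.82), ([377.8, 308.8], 0.74), ([301.7, 347.9], 0.63), ([256.3, 260.0], 0.39)]
nipple_tip [([366.3, 194.4], 0.96), ([289.6, 264.7], 0.19)]
[375.9253 169.2107] [369.7748 181.6738] [370.6104 179.9804] [378.4991 163.9951]
```

View pics/f.png

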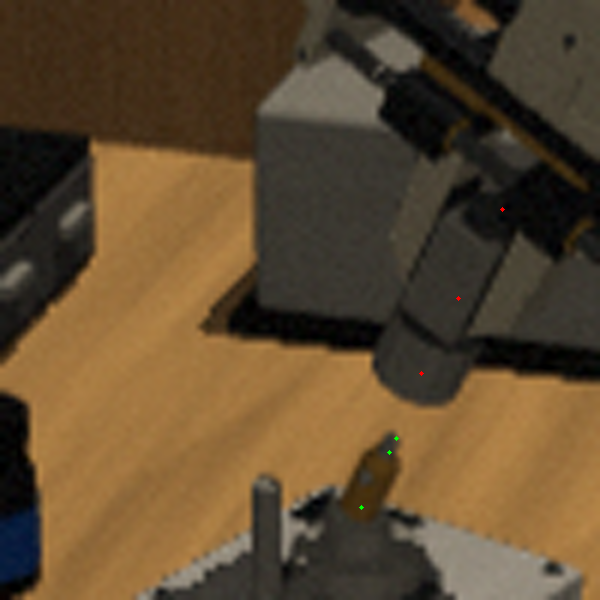

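```bash
python3 - <<'E'
from h import *
np.set_printoptions(precision=4,suppress=True)
o=arm.observe();p=o["position"];R=Ro.from_rotvec(o["ee_rot"]).as_matrix()
s=arm.get_image("side");t=arm.get_image("top")
x0,y0,k=335,145,10
b=cv2.resize(s["frame"][y0:y0+60,x0:x0+60,::-1],(600,600),interpolation=cv2.INTER_CUBIC)
b=cv2.convertScaleAbs(b,alpha=1.5)
def poly(P,c):
    q=np.array([(proj(s,X)-[x0,y0]+.5)*k-.5 for X in P]); cv2.polylines(b,[q.round().astype(int)],False,c,1)
th=np.linspace(0,2*np.pi,60)
def circ(C,Rm,r): return [C+r*(np.cos(a)*Rm[:,0]+np.sin(a)*Rm[:,1]) for a in th]
M=p+R[:,2]*.0398
for h in(0,.031):poly(circ(M-R[:,2]*h,R,.018),(0,0,255))
for h in(.0315,.079):
    poly([M-R[:,2]*h+.014*(i*R[:,0]+j*R[:,1]) for i,j in((1,1),(1,-1),(-1,-1),(-1,1),(1,1))],(0,0,255))
Rn=RT.as_matrix()
for h,r in((0,.008),(.027,.008),(.032,.005),(.04,.0035)): poly(circ(ROOT+N*h,Rn,r),(0,255,0))
poly(circ(np.array([*ROOT[:2],.087]),np.eye(3),.014),(255,255,0))
poly(circ(np.array([*ROOT[:2],.075]),np.eye(3),.028),(255,255,0))
cv2.imwrite("pics/g.png",b)
E
```

```text
(no output)
```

View pics/g.png

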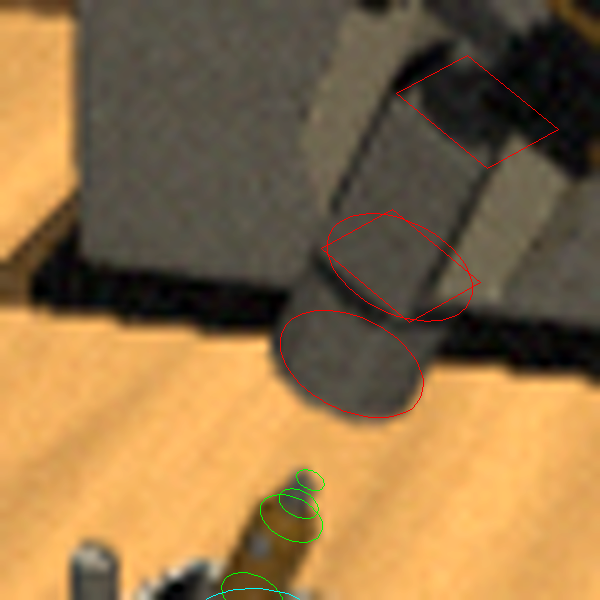

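>>> carry_out --claw '[0,0,0,0,0,0,0]' --delta_pos '[[-0.04,-0.28,0],[0,0,0],[0,0,0.8],[0,0,0.8],[0,0,0.8],[0,0,0.8],[0,0,0]]' --angular '[[-0.003,-0.002,-0.004],[0,0,0],[0,0,0],[0,0,0],[0,0,0],[0,0,0],[0,0,0]]'

```text
clock: 19.8
position: [0.5231, -0.1639, 0.1657]
ee_rot: [2.253, 1.6, 0.357]
force: [-0.3, -0.5, -3.2]
width: 0.3
gripper_force: 60.0
```

```bash
python3 - <<'E'
from h import *
np.set_printoptions(precision=4,suppress=True)
rel(ROOT+N*.0438-.0005*X,RT)
o=arm.observe();p=o["position"];R=Ro.from_rotvec(o["ee_rot"]).as_matrix()
s=arm.get_image("side")
x0,y0,k=335,155,10
b=cv2.resize(s["frame"][y0:y0+60,x0:x0+60,::-1],(600,600),interpolation=cv2.INTER_CUBIC)
b=cv2.convertScaleAbs(b,alpha=1.5)
def poly(P,c):
    q=np.array([(proj(s,X)-[x0,y0]+.5)*k-.5 for X in P]); cv2.polylines(b,[q.round().astype(int)],False,c,1)
th=np.linspace(0,2*np.pi,60)
def circ(C,Rm,r): return [C+r*(np.cos(a)*Rm[:,0]+np.sin(a)*Rm[:,1]) for a in th]
M=p+R[:,2]*.0398
poly(circ(M,R,.018),(0,0,255))
poly([M,M+R[:,2]*.031],(0,0,255))
Rn=RT.as_matrix()
for h,r in((0,.008),(.027,.008),(.032,.005)): poly(circ(ROOT+N*h,Rn,r),(0,255,0))
cv2.imwrite("pics/i.png",b)
E
```

```text
pos [ 0.5231 -0.1639  0.1657] yawx 1.2352334577417006 zdir [ 0.4005 -0.1391 -0.9057] clock 19.8 q [ 0.38  0.2  -0.26  2.21  0.42  0.33 -0.57] F [-0.3 -0.5 -3.2]
delta cm [-0.02  0.03  3.76] rot [ 0.001 -0.    -0.001]
```

View pics/i.png

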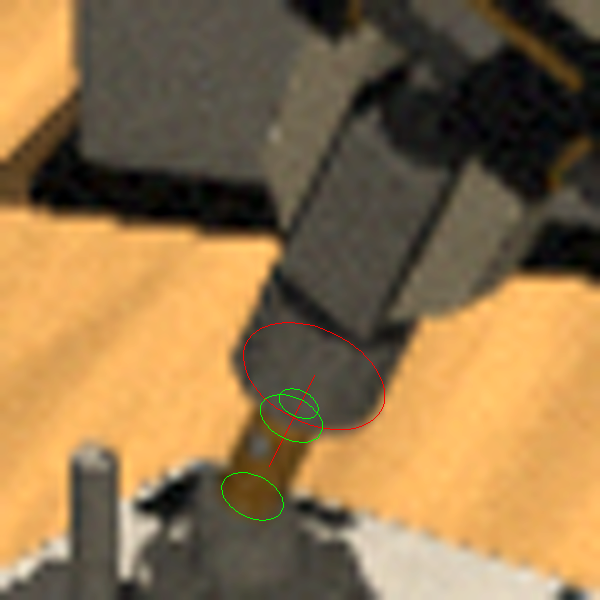

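>>> carry_out --claw '[0,0,0,0,0,0,0]' --delta_pos '[[-0.02,0.03,0.3],[0,0,0.3],[0,0,0.3],[0,0,0.3],[0,0,0.3],[0,0,0.3],[0,0,0]]' --angular '[[0,0,0],[0,0,0],[0,0,0],[0,0,0],[0,0,0],[0,0,0],[0,0,0]]'

```text
clock: 20.55
position: [0.5307, -0.1667, 0.1506]
ee_rot: [2.252, 1.599, 0.358]
force: [0.1, -0.5, -2.4]
width: 0.3
gripper_force: 60.0
```

```bash
python3 - <<'E'
from h import *
np.set_printoptions(precision=4,suppress=True)
rel(ROOT+N*.0438-.0005*X,RT); s=arm.observe(); print(Ro.from_rotvec(s["ee_rot"]).inv().apply(s["force"]))
E
```

```text
pos [ 0.5307 -0.1667  0.1506] yawx 1.2350991537490867 zdir [ 0.4019 -0.1396 -0.905 ] clock 20.55 q [ 0.35  0.24 -0.22  2.22  0.48  0.29 -0.62] F [ 0.1 -0.5 -2.4]
delta cm [ 0.   -0.08  2.06] rot [ 0.003 -0.    -0.001]
[-0.4505 -0.806   2.2598]
```

>>> carry_out --claw '[0,0,0,0,0,0]' --delta_pos '[[0,-0.05,0.2],[0,0,0.2],[0,0,0.2],[0,0,0.2],[0,0,0.2],[0,0,0]]' --angular '[[0,0,0],[0,0,0],[0,0,0],[0,0,0],[0,0,0],[0,0,0]]'

```text
clock: 21.15
position: [0.5343, -0.1687, 0.1416]
ee_rot: [2.252, 1.598, 0.357]
force: [-0.1, -4.1, -2.9]
width: 0.303
gripper_force: 60.0
```

```bash
python3 - <<'E'
from h import *
np.set_printoptions(precision=4,suppress=True)
rel(ROOT+N*.0438-.0005*X,RT); s=arm.observe(); print(Ro.from_rotvec(s["ee_rot"]).inv().apply(s["force"]))
E
```

```text
pos [ 0.5343 -0.1687  0.1416] yawx 1.23411244107155 zdir [ 0.4019 -0.1404 -0.9048] clock 21.15 q [ 0.33  0.26 -0.2   2.22  0.5   0.27 -0.65] F [-0.1 -4.1 -2.9]
delta cm [ 0.07 -0.05  1.07] rot [ 0.003  0.    -0.002]
[-3.9168 -0.1122  3.1559]
```

>>> carry_out --claw '[0,0,0,0,0,0]' --delta_pos '[[-0.12,0,0],[0,0,0.2],[0,0,0.2],[0,0,0.2],[0,0,0],[0,0,0]]' --angular '[[0,0,0],[0,0,0],[0,0,0],[0,0,0],[0,0,0],[0,0,0]]'

```text
clock: 21.75
position: [0.5364, -0.1698, 0.1364]
ee_rot: [2.251, 1.599, 0.358]
force: [-4.3, -0.9, 4.2]
width: 0.299
gripper_force: 60.0
```

```bash
python3 - <<'E'
from h import *
np.set_printoptions(precision=4,suppress=True)
rel(ROOT+N*.0438-.0005*X,RT); s=arm.observe(); print(Ro.from_rotvec(s["ee_rot"]).inv().apply(s["force"]))
E
```

```text
pos [ 0.5364 -0.1698  0.1364] yawx 1.2353642131525606 zdir [ 0.4024 -0.1396 -0.9048] clock 21.75 q [ 0.32  0.27 -0.19  2.22  0.52  0.26 -0.66] F [-4.3 -0.9  4.2]
delta cm [ 0.1  -0.05  0.5 ] rot [ 0.004 -0.    -0.001]
[-2.2635 -1.6367 -5.4552]
```

>>> carry_out --claw '[0,0,0,0,0]' --delta_pos '[[-0.05,0,0.15],[0,0,0.15],[0,0,0.1],[0,0,0],[0,0,0]]' --angular '[[0,0,0],[0,0,0],[0,0,0],[0,0,0],[0,0,0]]'

```text
clock: 22.25
position: [0.5379, -0.1705, 0.133]
ee_rot: [2.251, 1.599, 0.359]
force: [-7.0, 1.9, 7.8]
width: 0.3
gripper_force: 60.0
```

```bash
python3 - <<'E'
from h import *
np.set_printoptions(precision=4,suppress=True)
rel(ROOT+N*.0438-.0005*X,RT); s=arm.observe(); print(Ro.from_rotvec(s["ee_rot"]).inv().apply(s["force"]))
E
```

```text
pos [ 0.5379 -0.1705  0.133 ] yawx 1.2357997202667108 zdir [ 0.4028 -0.1393 -0.9046] clock 22.25 q [ 0.31  0.27 -0.18  2.22  0.53  0.25 -0.67] F [-7.   1.9  7.8]
delta cm [ 0.12 -0.05  0.11] rot [ 0.004 -0.001 -0.   ]
[ -0.4708  -3.2377 -10.193 ]
```

>>> carry_out --claw '[0,0,0,0,0]' --delta_pos '[[0,0,0.1],[0,0,0.1],[0,0,0.1],[0,0,0],[0,0,0]]' --angular '[[0,0,0],[0,0,0],[0,0,0],[0,0,0],[0,0,0]]'

```text
clock: 22.75
position: [0.5387, -0.1708, 0.1315]
ee_rot: [2.249, 1.599, 0.359]
force: [-21.8, 6.6, 33.2]
width: 0.305
gripper_force: 60.0
```

```bash
python3 - <<'E'
from h import *
np.set_printoptions(precision=4,suppress=True)
rel(ROOT+N*.0438-.0005*X,RT); s=arm.observe(); print(Ro.from_rotvec(s["ee_rot"]).inv().apply(s["force"]))
E
```

```text
pos [ 0.5387 -0.1708  0.1315] yawx 1.2359292997118712 zdir [ 0.4037 -0.1401 -0.9041] clock 22.75 q [ 0.31  0.28 -0.17  2.22  0.54  0.24 -0.68] F [-21.8   6.6  33.2]
delta cm [ 0.12 -0.06 -0.05] rot [ 0.005 -0.    -0.   ]
[ -0.9541  -6.4262 -39.7057]
```

>>> carry_out --claw '[0,0,0,0,0]' --delta_pos '[[0,0,-0.06],[0,0,0],[0,0,0],[0,0,0],[0,0,0]]' --angular '[[0,0,0],[0,0,0],[0,0,0],[0,0,0],[0,0,0]]'

```text
clock: 23.25
position: [0.5386, -0.1707, 0.1317]
ee_rot: [2.25, 1.599, 0.359]
force: [-17.7, 5.3, 24.9]
width: 0.302
gripper_force: 60.0
```

```bash
python3 - <<'E'
from h import *
np.set_printoptions(precision=4,suppress=True)
rel(ROOT+N*.0438-.0005*X,RT)
o=arm.observe();p=o["position"];R=Ro.from_rotvec(o["ee_rot"]).as_matrix();print(R.T@o["force"],o["gripper_force"],o["width"])
s=arm.get_image("side")
x0,y0,k=330,165,10
b=cv2.resize(s["frame"][y0:y0+60,x0:x0+60,::-1],(600,600),interpolation=cv2.INTER_CUBIC)
b=cv2.convertScaleAbs(b,alpha=1.5)
def poly(P,c):
    q=np.array([(proj(s,X)-[x0,y0]+.5)*k-.5 for X in P]); cv2.polylines(b,[q.round().astype(int)],False,c,1)
th=np.linspace(0,2*np.pi,60)
def circ(C,Rm,r): return [C+r*(np.cos(a)*Rm[:,0]+np.sin(a)*Rm[:,1]) for a in th]
M=p+R[:,2]*.0398
poly(circ(M,R,.018),(0,0,255));poly(circ(M-R[:,2]*.032,R,.018),(0,0,255))
poly(circ(ROOT+N*.004,RT.as_matrix(),.018),(0,255,0))
poly(circ(ROOT+N*.0,RT.as_matrix(),.013),(255,255,0))
cv2.imwrite("pics/j.png",b)
E
```

```text
pos [ 0.5386 -0.1707  0.1317] yawx 1.2358696625713343 zdir [ 0.4035 -0.1398 -0.9043] clock 23.25 q [ 0.31  0.28 -0.17  2.22  0.53  0.24 -0.67] F [-17.7   5.3  24.9]
delta cm [ 0.12 -0.06 -0.03] rot [ 0.005 -0.001 -0.   ]
[ -0.855   -6.0875 -30.4126] 60.01280128955841 0.30231129183999667
```

View pics/j.png

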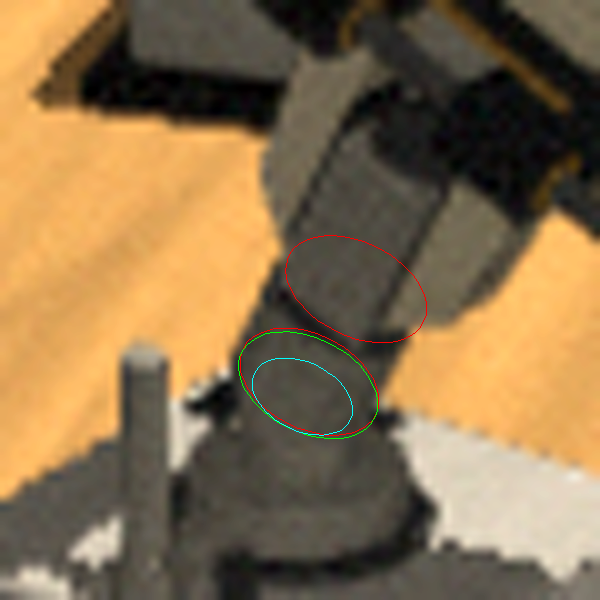

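```bash
python3 -c "
from cell import arm; print(arm.sign_off())"
```

```text
the job is handed in; nothing more can be done
None
```

The swivel head was swung onto its stop, and the gauge was then pushed fully home on the tilted nipple; I handed in at 23 s, still gripping it at 60 N and pressing with about 30 N. The snap was judged from force and position rather than seen directly.

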